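Cover the beaker

TASK

Set the large round lid gently over the open beaker, without dropping it, so that it sits fully down on the rim, level, with its skirt all round the outside of the rim, and let go of it. The beaker stays upright where it is. Leave the small lid alone.

Things in the scene. Friction and masses are not known exactly. Their poses are not given: they have to be found in the camera images.
- large_lid: Larger of two like white plastic lids, lying knob up. 92 mm across, 42 mm high, 60 g. Round central knob, 23 mm across, 18 to 42 mm above the origin. Below its 4 mm plate hangs a skirt 14 mm deep, 86 mm across inside (12 mm free round the beaker's rim). Origin: on the axis at the skirt's lower edge; z up through the knob. Seated, it lies 67 mm above the beaker's origin.
- beaker: Clear glass beaker, empty and open, standing upright and loose on the worktop. 62 mm in diameter at the rim, 81 mm high, about 90 g. Origin: centre of its underside; z up along its axis. Round the work stand a tall black tower computer (left, from about x = 0.32 and y = 0.44 on), a monitor (behind, beyond x = 0.66) and a printer (right, y below -0.1): keep clear of them.
- small_lid: The smaller white plastic lid, same form and same knob, 54 mm in diameter, 42 mm high, too small for the beaker; not to be used. Origin: on the axis, at the level of the skirt's lower edge; z up.
Things that resemble listed ones, but are neither listed nor needed, are in the scene too. What is shaped like the beaker but blue or green is not meant.

How it is judged:
By the outcome, as a careful person would: the job done as asked, in the order asked, and still so for the second after the job is handed in, with the robot touching nothing.
It also fails if it takes over 38 s, if anything falls off the work surface, if the arm or the gripper's body presses on something with over 40 N, if the wrist force passes 120 N, or if a joint passes its speed limit or range.

ROBOT

A 7-joint arm with a two-finger parallel gripper is mounted at the origin on a cart in front of the work surface, level with it; the furniture and walls round the work are solid. World frame = base frame: x ahead of the robot, y to its left, z up, the work surface at z = 0. Lengths are in m, angles in rad, forces in N, time in s.
With the tool pointing down it reaches from about 0.35 to 0.9 m from the base axis. Payload 8.1 kg.
Tool frame: the origin (TCP) lies midway between the tips of the shut fingers; the grasp point (between the pads) lies manip.grip_depth behind it (manip.grip_depth is the distance from the TCP to the grasp point, in m); z points along the fingers, y is the line along which they close (so a half turn about z gives the same grasp; the last joint's range is limited). The gripper opens to 92 mm and grips with 3 to 60 N. Pads are 19 mm wide; open, the fingers measure 130 mm over their backs; the gripper's body (75 mm by 190 mm) begins 47 mm behind the grasp point.
Start: joints at [1.103, 0.434, 0.025, 1.573, -0.012, 1.134, -0.075], TCP at [0.223, -0.584, 0.227] pointing down, gripper open.
Joint ranges: [-2.62, 2.62], [-0.44, 2.09], [-1.27, 1.32], [0.08, 2.57], [-1.32, 4.46], [0.12, 2], [-2.74, 2.74]. Speed limits (rad/s): [2.22, 2.22, 3.01, 3.01, 3.14, 3.14, 3.14].

INTERFACE

Orientations are given as a rotation vector (axis times angle).
In Python, from cell import manip gives the robot as it stands. The module is installed in compiled form; this text tells all that it offers.
- The arm moves only by the tool move_arm, never from a script. Its argument "plan" is text: rows parted by semicolons, each of 4 numbers parted by spaces: the shift along the tool's x, y, z in mm, then the turn about the tool's z in degrees. A call has 1 to 5 rows; each row is the pose to reach, as a shift and turn from the pose commanded when the call began, along the tool's axes at that moment; what a row does not reach only later rows make up. A row lasts 1/8 s, in which the tool goes at most 62.5 mm and 10.7 degrees, less where a joint would pass 70% of its speed; a pose out of reach is approached as far as the arm can. A call with a gripper value outside its range is refused whole. "fingers" is the opening, from -1 (shut) to 1 (fully open), set as the call begins (left out, the last holds). The fingers move at their own pace and stop on an object; "squeeze" is the grip in N (left out, the last holds). Time passes only in rows, so rows that repeat a pose let the fingers close. It gives the time, the measured TCP pose, the force, the opening and the grip force at its end, in the units of the state.
- manip.read_state(): the state, without advancing time (a new reading comes with each control period).
- manip.capture(name): name is "scene" or "side" or "wrist"; returns a dict with "image" (480x640x3 uint8, blue, green, red), "fx", "fy", "cx", "cy" (pixels), "pose" (4x4, takes a point from camera to world coordinates); the wrist camera has in their place "mount" (4x4, takes a point from camera to tool coordinates, whose origin is the TCP and whose axes are the flange's). Camera axes: x right, y up, looking along -z (the intrinsics and any distortion apply to the point x, -y, -z); pixel columns grow to the right and rows downward; lengths in m; the calibration is good to about 2 mm. The wrist camera is an equidistant fisheye: a pixel r from the principal point sees the ray r / f radians off the axis. A picture is of the moment at which its call begins: read the wrist's pose just before it. There is no depth.
- manip.sign_off(): hands the job in; it is judged then, once.
The state is a dict: "time": time; "q": joint angles; "dq": joint speeds; "joint_torque": joint torques, N m; "tool_pos": TCP position; "tool_rot": TCP orientation; "wrist_force": force on the tool from outside, world axes, zero at the start; "moment": the same for the moment, N m; "opening": finger opening in m; "grip_force": force on a finger pad.
Only numpy, scipy, OpenCV 4.12 (cv2) and the standard library are available. Lean on these libraries where they do the work, as an engineer would, in place of code of your own. Each camera call takes 0.05 s, during which the arm holds its last target. There are 200 camera calls.

## Working session

There is one attempt and no reset: what is moved stays moved. The work goes in short steps, Python scripts to look and compute and a tool call to move; the robot and the scene stay as the last step left them, time stands still between calls to the robot, and variables do not carry over. Pictures are saved under pics/ and viewed, at most 10 in all, crops included, and the job is handed in when it is done.

Besides the shell and the picture viewer there is one more tool, called after "Request:" by a JSON object that holds its "name" and its "arguments", one argument or row to a line. move_arm: Moves the arm, as the interface text tells. Its arguments: {"type":"object","properties":{"plan":{"type":"string"},"fingers":{"type":"number"},"squeeze":{"type":"number"}},"required":["plan"]}

```bash
mkdir -p pics; cat > h.py <<'E'
import numpy as np, cv2
from scipy.spatial.transform import Rotation as R
from cell import manip
def ray(c,u,v,T=None):
    d=np.array([(u-c["cx"])/c["fx"],-(v-c["cy"])/c["fy"],-1.])
    P=c["pose"]; d=P[:3,:3]@d; return P[:3,3],d/np.linalg.norm(d)
def wray(c,s,u,v):
    a,b=(u-c["cx"])/c["fx"],(v-c["cy"])/c["fy"]; r=np.hypot(a,b)
    k=np.sin(r)/max(r,1e-9); d=np.array([a*k,-b*k,-np.cos(r)])
    T=np.eye(4);T[:3,:3]=R.from_rotvec(s["tool_rot"]).as_matrix();T[:3,3]=s["tool_pos"]
    P=T@c["mount"]; return P[:3,3],P[:3,:3]@d
def plane(od,z): o,d=od; return o+d*(z-o[2])/d[2]
E
python3 - <<'E'
from h import *
s=manip.read_state(); print(s["tool_pos"],s["tool_rot"],s["opening"],manip.grip_depth)
print(R.from_rotvec(s["tool_rot"]).as_matrix().round(3))
import pickle
d={}
for n in ("scene","side","wrist"):
    c=manip.capture(n); d[n]=c; cv2.imwrite(f"pics/{n}0.png",c["image"]); print(n,{k:v for k,v in c.items() if k!="image"})
pickle.dump((s,d),open("c0.pkl","wb"))
E
```

```text
[ 0.22275061 -0.5834195   0.22593915] [-3.08800912e+00 -5.69429641e-01  6.18828555e-04] 0.0917402628671937 0.0188
[[ 0.934  0.357 -0.001]
 [ 0.357 -0.934  0.001]
 [-0.    -0.002 -1.   ]]
scene {'fx': 535.254001695468, 'fy': 535.254001695468, 'cx': 312.2344050090524, 'cy': 241.03795648844797, 'pose': array([[-0.6068039 ,  0.54664349, -0.57703547,  0.11565379],
       [-0.79477907, -0.40747399,  0.44976791,  0.5529159 ],
       [ 0.01073576,  0.73153663,  0.68171761,  0.63068357],
       [ 0.        ,  0.        ,  0.        ,  1.        ]])}
side {'fx': 460.6124379333013, 'fy': 460.6124379333013, 'cx': 320.0497054805055, 'cy': 236.8737980056976, 'pose': array([[-0.84215973,  0.40769713, -0.35291647,  0.31336458],
       [-0.53922344, -0.63399926,  0.55433114,  0.67772294],
       [ 0.00225043,  0.6571362 ,  0.7537685 ,  0.75405299],
       [ 0.        ,  0.        ,  0.        ,  1.        ]])}
wrist {'fx': 371.64829954431775, 'fy': 371.64829954431775, 'cx': 316.83965846171895, 'cy': 239.1432650511723, 'mount': array([[-4.22830925e-05,  9.60046274e-01,  2.79841295e-01,
         7.45661176e-02],
       [ 9.99999994e-01,  1.10686110e-05,  1.13123810e-04,
         1.21322305e-04],
       [ 1.05506638e-04,  2.79841298e-01, -9.60046268e-01,
        -1.57286001e-01],
       [ 0.00000000e+00,  0.00000000e+00,  0.00000000e+00,
         1.00000000e+00]])}
```

View pics/scene0.png

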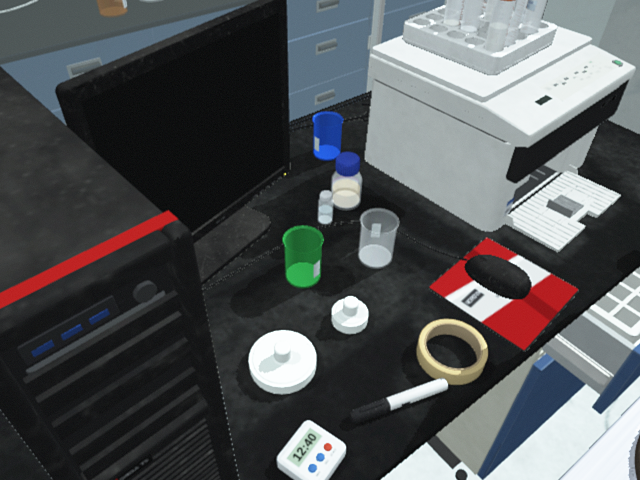

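View pics/side0.png

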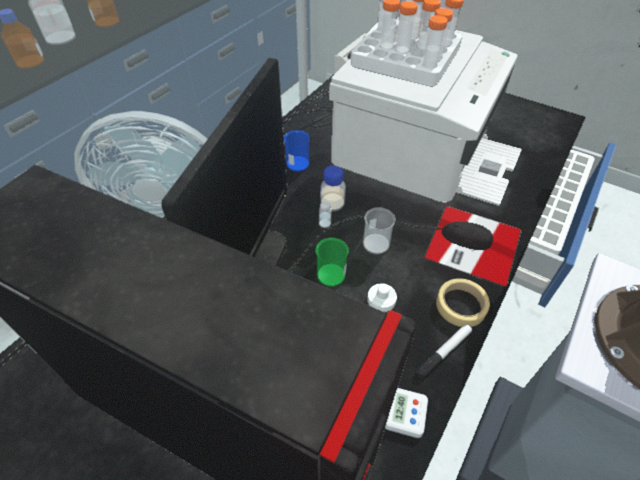

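The scene view shows the large lid at about (283,362) with its knob at (281,345), the small lid at (350,316), and the clear beaker with its rim at (379,222) and base at (376,256). The green beaker is at (303,256). The side view shows the clear beaker at (379,230), and the tower hides the large lid there.

```bash
python3 - <<'E'
from h import *
import pickle
s,d=pickle.load(open("c0.pkl","rb")); c=d["scene"]; im=c["image"]
hsv=cv2.cvtColor(im,cv2.COLOR_BGR2HSV)
m=((hsv[...,1]<50)&(hsv[...,2]>150)).astype(np.uint8)
n,l,st,ce=cv2.connectedComponentsWithStats(m)
for i in range(1,n):
    if st[i,4]>300: print(st[i],ce[i].round(1))
for nm,u,v,z in [("lid plate c",283,358,.018),("knob",282,344,.03),("small",350,310,.03),("green base",303,275,0),("green rim",303,237,.081),("beaker rim",379,223,.081),("beaker base",376,256,0)]:
    print(nm,plane(ray(c,u,v),z).round(3))
c=d["side"]
print("side rim",plane(ray(c,380,218),.081).round(3),"base",plane(ray(c,377,243),0).round(3))
for u,v in [(397,320),(330,455),(55,165)]: print("tower?",[plane(ray(c,u,v),z).round(3) for z in (.3,.4,.45)])
E
```

```text
[  365     0   271   252 45034] [491.8 106.5]
[ 318  173   43   51 1262] [339.  195.9]
[ 359  212   38   55 1077] [375.1 246.3]
[509 255  42  31 487] [530. 269.]
[ 582  268   58   82 2549] [619.6 311.5]
[ 445  281   67   41 1229] [477.8 300.7]
[ 332  296   37   38 1102] [349.5 314.8]
[ 248  330   69   64 3474] [282.3 361.3]
[547 334  67  50 859] [580.  358.2]
[ 381  353  156  127 4687] [463.2 435.2]
[ 483  376  157  104 9344] [579.9 441.7]
[387 378  61  32 771] [417.5 392.4]
[ 277  420   69   60 2511] [310.8 453.2]
lid plate c [0.473 0.322 0.018]
knob [0.485 0.315 0.03 ]
small [0.475 0.202 0.03 ]
green base [0.594 0.198 0.   ]
green rim [0.596 0.196 0.081]
beaker rim [0.551 0.081 0.081]
beaker base [0.556 0.073 0.   ]
side rim [0.554 0.075 0.081] base [0.554 0.072 0.   ]
tower? [array([0.386, 0.402, 0.3  ]), array([0.37 , 0.463, 0.4  ]), array([0.362, 0.493, 0.45 ])]
tower? [array([0.374, 0.564, 0.3  ]), array([0.36 , 0.589, 0.4  ]), array([0.354, 0.602, 0.45 ])]
tower? [array([0.94 , 0.439, 0.3  ]), array([0.802, 0.492, 0.4  ]), array([0.733, 0.518, 0.45 ])]
```

```bash
python3 - <<'E'
from h import *
import pickle
s,d=pickle.load(open("c0.pkl","rb"))
for n,u,v,z in [("scene",490,228,0),("scene",366,165,0),("scene",565,248,.0),("scene",618,195,0.03),("side",465,198,0),("side",333,150,0),("side",520,150,.03),("side",460,130,.2),("side",515,55,.25),("scene",605,340,0.05),("side",545,300,.0),("scene",347,160,.1),("scene",345,205,0)]:
    print(n,u,v,plane(ray(d[n],u,v),z).round(3))
E
```

```text
scene 490 228 [ 0.487 -0.138  0.   ]
scene 366 165 [ 0.765 -0.09   0.   ]
scene 565 248 [ 0.376 -0.201  0.   ]
scene 618 195 [ 0.388 -0.368  0.03 ]
side 465 198 [ 0.446 -0.163  0.   ]
side 333 150 [ 0.8   -0.147  0.   ]
side 520 150 [ 0.387 -0.368  0.03 ]
side 460 130 [ 0.49 -0.12  0.2 ]
side 515 55 [ 0.474 -0.378  0.25 ]
scene 605 340 [ 0.219 -0.026  0.05 ]
side 545 300 [0.211 0.024 0.   ]
scene 347 160 [0.693 0.029 0.1  ]
scene 345 205 [0.691 0.028 0.   ]
```

Request:
{"name": "move_arm", "arguments": {
  "plan": "0 0 -40 0; 0 0 -80 0; 0 0 -80 0"
}}

```text
time: 0.52
tool_pos: [0.2236, -0.5853, 0.31]
tool_rot: [3.084, 0.569, 0.002]
wrist_force: [-0.1, -0.5, -0.5]
opening: 0.0917
grip_force: 0.0
```

Request:
{"name": "move_arm", "arguments": {
  "plan": "34 -46 0 0; 68 -92 0 0; 102 -138 0 0; 136 -184 0 0; 170 -230 0 0"
}}

```text
time: 1.15
tool_pos: [0.2997, -0.3062, 0.3059]
tool_rot: [-3.089, -0.57, 0.001]
wrist_force: [1.0, -0.7, 0.5]
opening: 0.0916
grip_force: 0.0
```

Request:
{"name": "move_arm", "arguments": {
  "plan": "34 -46 0 -9; 68 -92 0 -18; 102 -138 0 -27; 136 -184 0 -36; 170 -230 0 -45"
}}

```text
time: 1.78
tool_pos: [0.3762, -0.0311, 0.3062]
tool_rot: [-2.632, -1.715, 0.001]
wrist_force: [0.7, -0.2, -1.1]
opening: 0.0917
grip_force: 0.0
```

Request:
{"name": "move_arm", "arguments": {
  "plan": "60 -8 0 -6; 120 -16 0 -12; 180 -24 0 -18; 240 -32 0 -24; 300 -40 30 -24"
}}

```text
time: 2.4
tool_pos: [0.4624, 0.2554, 0.2793]
tool_rot: [2.222, 2.22, 0.004]
wrist_force: [0.6, -1.1, 0.4]
opening: 0.0915
grip_force: 0.0
```

```bash
python3 - <<'E'
from h import *
import pickle
s=manip.read_state(); c=manip.capture("wrist"); cv2.imwrite("pics/w1.png",c["image"]); pickle.dump((s,c),open("w1.pkl","wb"))
print(s["tool_pos"],s["tool_rot"],s["dq"].round(2) if hasattr(s["dq"],"round") else s["dq"])
E
```

```text
[0.46238399 0.25543499 0.27930869] [2.22200279 2.22013433 0.00444447] [-0.91  0.79 -0.01 -0.26  0.58 -0.26 -1.12]
```

View pics/w1.png

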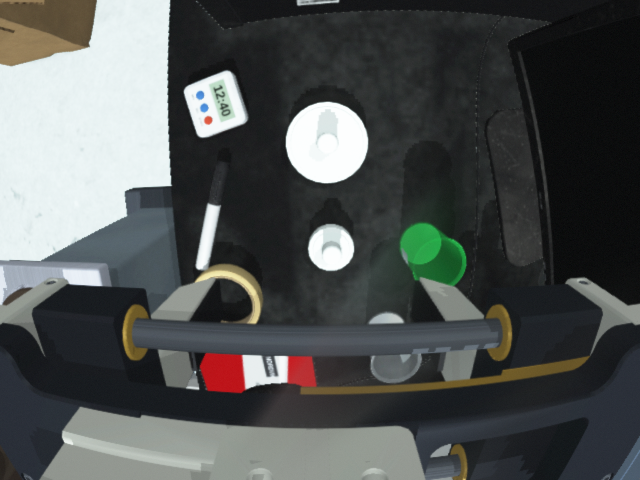

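The wrist view shows the large lid at (327,142) with its knob top near (327,143), the small lid at (331,247), and the tower's foot along the top edge.

```bash
python3 - <<'E'
from h import *
import pickle
s,c=pickle.load(open("w1.pkl","rb")); hsv=cv2.cvtColor(c["image"],cv2.COLOR_BGR2HSV)
m=((hsv[...,1]<50)&(hsv[...,2]>130)).astype(np.uint8); m[:,:260]=0; m[200:]=0; m[:90]=0
k,_=cv2.findContours(m,cv2.RETR_EXTERNAL,cv2.CHAIN_APPROX_NONE); k=max(k,key=cv2.contourArea)
P=np.array([plane(wray(c,s,*p[0]),.018)[:2] for p in k])
e=cv2.fitEllipse((P*1e4).astype(np.float32)); print(np.array(e[0])/1e4,np.array(e[1])/1e4)
print(plane(wray(c,s,327,144),.042))
print([plane(wray(c,s,u,12),0).round(3) for u in (220,450)])
s=manip.read_state(); print(s["tool_pos"])
E
```

```text
[0.47312817 0.32136758] [0.09125594 0.09139789]
[0.47287875 0.31999026 0.042     ]
[array([0.347, 0.486, 0.   ]), array([0.625, 0.492, 0.   ])]
[0.46048972 0.26154088 0.27425042]
```

Request:
{"name": "move_arm", "arguments": {
  "plan": "30 6 50 0; 59 12 100 0; 59 12 150 0; 59 12 190 0; 59 12 190 0",
  "fingers": 0
}}

```text
time: 3.08
tool_pos: [0.4711, 0.31, 0.0857]
tool_rot: [-2.222, -2.219, 0.011]
wrist_force: [0.3, 0.3, 0.4]
opening: 0.0478
grip_force: 0.0
```

```bash
python3 - <<'E'
from h import *
import pickle
s=manip.read_state(); c=manip.capture("wrist"); cv2.imwrite("pics/w2.png",c["image"]); pickle.dump((s,c),open("w2.pkl","wb"))
print(s["tool_pos"],s["tool_rot"],s["opening"])
E
```

```text
[0.47105632 0.31000761 0.08569147] [-2.22165454 -2.21918517  0.01108347] 0.0478368349816409
```

View pics/w2.png

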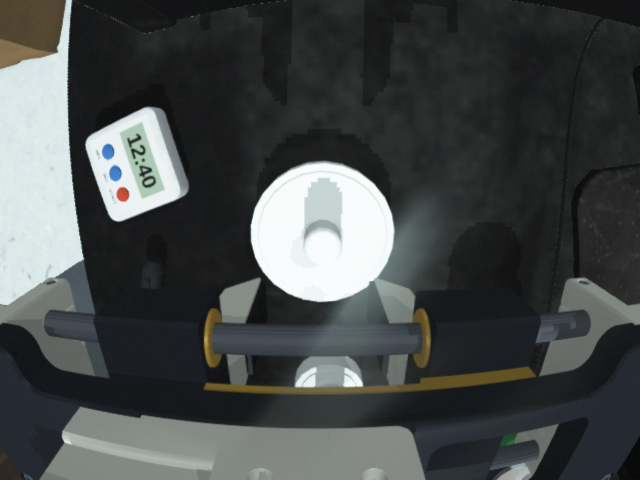

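The wrist view shows the lid plate centred near (322,231) and the knob top near (323,241), ahead of and between the finger tips at (250,285) and (390,285).

```bash
python3 - <<'E'
from h import *
import pickle
s,c=pickle.load(open("w2.pkl","rb")); hsv=cv2.cvtColor(c["image"],cv2.COLOR_BGR2HSV)
m=((hsv[...,1]<50)&(hsv[...,2]>140)).astype(np.uint8); m[:,:245]=0; m[303:]=0; m[:150]=0; m[275:,:262]=0; m[275:,375:]=0;m[:,400:]=0
k,_=cv2.findContours(m,cv2.RETR_EXTERNAL,cv2.CHAIN_APPROX_NONE); k=cv2.convexHull(max(k,key=cv2.contourArea))
P=np.array([plane(wray(c,s,*p[0]),.018)[:2] for p in k])
e=cv2.fitEllipse((P*1e4).astype(np.float32)); print(np.array(e[0])/1e4,np.array(e[1])/1e4)
print(plane(wray(c,s,323,242),.042))
print(manip.read_state()["tool_pos"])
E
```

```text
[0.47312983 0.32171504] [0.091207   0.09234093]
[0.47334557 0.32473268 0.042     ]
[0.47229191 0.31125946 0.08802978]
```

Request:
{"name": "move_arm", "arguments": {
  "plan": "10 1 20 0; 10 1 40 0; 10 1 52 0; 10 1 52 0"
}}

```text
time: 3.62
tool_pos: [0.4738, 0.3212, 0.0359]
tool_rot: [-2.223, -2.219, 0.003]
wrist_force: [0.4, -0.2, -0.4]
opening: 0.0457
grip_force: 0.0
```

Request:
{"name": "move_arm", "arguments": {
  "plan": "0 0 7 0; 0 0 15 0; 0 0 15 0"
}}

```text
time: 4.0
tool_pos: [0.4741, 0.3216, 0.0214]
tool_rot: [2.223, 2.219, -0.001]
wrist_force: [0.5, 0.7, -0.5]
opening: 0.0456
grip_force: 0.0
```

Request:
{"name": "move_arm", "arguments": {
  "plan": "0 0 0 0; 0 0 0 0; 0 0 0 0; 0 0 0 0; 0 0 0 0",
  "fingers": -1,
  "squeeze": 15
}}

```text
time: 4.62
tool_pos: [0.4745, 0.322, 0.0222]
tool_rot: [2.223, 2.219, 0.001]
wrist_force: [0.0, -1.3, 3.3]
opening: 0.022
grip_force: 15.4
```

Request:
{"name": "move_arm", "arguments": {
  "plan": "0 0 -10 0; 0 0 -40 0; 0 0 -80 0; 0 0 -120 0; 0 0 -140 0"
}}

```text
time: 5.25
tool_pos: [0.4748, 0.3227, 0.1649]
tool_rot: [2.223, 2.219, 0.005]
wrist_force: [-0.6, 0.5, -1.0]
opening: 0.0222
grip_force: 15.3
```

```bash
python3 - <<'E'
from h import *
import pickle
s=manip.read_state(); print(s["tool_pos"],np.round(s["q"],2))
a=manip.capture("scene"); b=manip.capture("side")
_,d=pickle.load(open("c0.pkl","rb"))
def tri(p,q):
    (o1,d1),(o2,d2)=ray(a,*p),ray(b,*q)
    t=np.linalg.lstsq(np.c_[d1,-d2],o2-o1,rcond=None)[0]
    return ((o1+t[0]*d1+o2+t[1]*d2)/2).round(3), np.linalg.norm(o1+t[0]*d1-o2-t[1]*d2).round(3)
print("mon low right",tri((289,178),(285,186)),"mon top right",tri((285,2),(277,62)))
v=np.hstack([cv2.resize(a["image"][190:420,200:460],None,fx=1.5,fy=1.5),cv2.resize(d["scene"]["image"][190:305,330:430],None,fx=3,fy=3)])
cv2.imwrite("pics/s2.png",v); print(v.shape)
E
```

```text
[0.47477426 0.32270486 0.16485186] [-0.19  0.51 -0.71  1.74  0.38  1.03 -1.04]
mon low right (array([0.797, 0.074, 0.032]), np.float64(0.022)) mon top right (array([0.773, 0.096, 0.358]), np.float64(0.003))
(345, 690, 3)
```

View pics/s2.png

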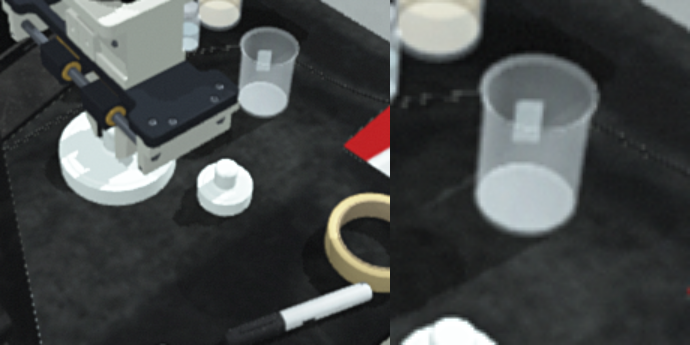

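The lid hangs level in the gripper. The clear beaker's rim is centred near (380,221) in the scene image, and its base near (375,256).

Request:
{"name": "move_arm", "arguments": {
  "plan": "-40 13 0 0; -90 29 0 0; -140 45 0 0; -190 61 0 0; -230 74 0 0"
}}

```text
time: 5.98
tool_pos: [0.5479, 0.089, 0.161]
tool_rot: [-2.225, -2.218, 0.002]
wrist_force: [0.5, -0.2, -0.3]
opening: 0.0219
grip_force: 15.3
```

Request:
{"name": "move_arm", "arguments": {
  "plan": "-10 4 0 0; -17 6 0 0; -17 6 0 0; -17 6 0 0"
}}

```text
time: 6.48
tool_pos: [0.5535, 0.0763, 0.162]
tool_rot: [-2.221, -2.221, -0.001]
wrist_force: [-0.1, 0.2, -0.8]
opening: 0.0223
grip_force: 15.3
```

```bash
python3 - <<'E'
from h import *
import pickle
s=manip.read_state(); print(s["tool_pos"],s["tool_rot"],s["opening"],s["grip_force"])
a=manip.capture("scene"); b=manip.capture("side"); w=manip.capture("wrist"); pickle.dump((s,a,b,w),open("p3.pkl","wb"))
f=lambda c,y0,y1,x0,x1,k:cv2.resize(c["image"][y0:y1,x0:x1],None,fx=k,fy=k)
v=np.vstack([np.hstack([f(a,100,300,290,490,2),f(b,120,320,290,490,2)])])
cv2.imwrite("pics/s3.png",v); print(v.shape)
E
```

```text
[0.55350354 0.07629247 0.16199886] [-2.22080769e+00 -2.22142453e+00 -5.38361659e-04] 0.022293063977121615 15.330433126946446
(400, 800, 3)
```

View pics/s3.png

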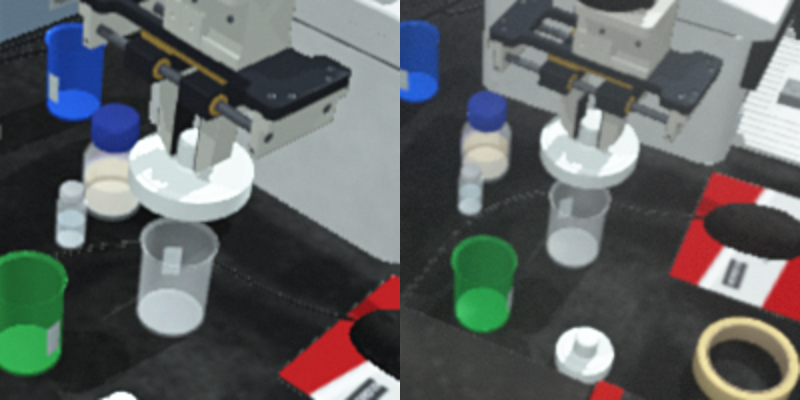

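```bash
python3 - <<'E'
from h import *
import pickle
s,a,b,w=pickle.load(open("p3.pkl","rb"))
def proj(c,p):
    q=np.linalg.inv(c["pose"])@np.r_[p,1]; return np.array([c["cx"]-c["fx"]*q[0]/q[2], c["cy"]+c["fy"]*q[1]/q[2]]).round(1)
def circ(c,x,y,z,r):
    t=np.linspace(0,6.28,90); P=np.array([proj(c,(x+r*np.cos(k),y+r*np.sin(k),z)) for k in t]); return P.min(0),P.max(0)
for n,c,o in (("scene",a,(290,100)),("side",b,(290,120))):
    f=lambda q:[((p-o)*2).round(0) for p in q]
    print(n,"lid skirt low",f(circ(c,.5535,.0763,.1395,.046)),"plate",f(circ(c,.5535,.0763,.1575,.046)),"rim",f(circ(c,.5535,.0763,.081,.031)),"base",f(circ(c,.5535,.0763,0,.027)))
E
```

```text
scene lid skirt low [array([127., 147.]), array([250., 222.])] plate [array([129., 128.]), array([254., 203.])] rim [array([141., 217.]), array([220., 269.])] base [array([139., 293.]), array([204., 338.])]
side lid skirt low [array([138., 123.]), array([235., 190.])] plate [array([139., 109.]), array([237., 176.])] rim [array([149., 175.]), array([211., 220.])] base [array([147., 230.]), array([198., 269.])]
```

The lid and the beaker are concentric to within about 2 mm: lid edges at 128–254 and rim edges at 141–218 in the scene crop, both as predicted. I'll lower it now.

Request:
{"name": "move_arm", "arguments": {
  "plan": "0 0 20 0; 0 0 40 0; 0 0 55 0; 0 0 64 0; 0 0 64 0"
}}

```text
time: 7.25
tool_pos: [0.5537, 0.0749, 0.0976]
tool_rot: [-2.223, -2.219, 0.001]
wrist_force: [-0.9, -0.3, -0.3]
opening: 0.0221
grip_force: 15.3
```

Request:
{"name": "move_arm", "arguments": {
  "plan": "0 0 2 0; 0 0 4 0; 0 0 5 0; 0 0 5 0"
}}

```text
time: 7.75
tool_pos: [0.5539, 0.0747, 0.093]
tool_rot: [2.223, 2.219, -0.0]
wrist_force: [-0.3, 0.6, -1.5]
opening: 0.022
grip_force: 15.3
```

Request:
{"name": "move_arm", "arguments": {
  "plan": "0 0 1 0; 0 0 2 0; 0 0 2 0"
}}

```text
time: 8.12
tool_pos: [0.5538, 0.0748, 0.0909]
tool_rot: [-2.223, -2.219, 0.0]
wrist_force: [0.5, -0.1, -0.1]
opening: 0.0223
grip_force: 15.3
```

Request:
{"name": "move_arm", "arguments": {
  "plan": "0 0 1 0; 0 0 1 0; 0 0 1 0"
}}

```text
time: 8.5
tool_pos: [0.554, 0.0748, 0.09]
tool_rot: [2.223, 2.219, 0.0]
wrist_force: [0.3, 0.8, -0.7]
opening: 0.0218
grip_force: 15.3
```

Request:
{"name": "move_arm", "arguments": {
  "plan": "0 0 1 0; 0 0 1 0; 0 0 1 0"
}}

```text
time: 8.88
tool_pos: [0.5541, 0.0748, 0.0893]
tool_rot: [2.223, 2.219, 0.0]
wrist_force: [-1.6, -0.8, 5.5]
opening: 0.0226
grip_force: 15.4
```

Request:
{"name": "move_arm", "arguments": {
  "plan": "0 0 0.5 0; 0 0 0.5 0; 0 0 0.5 0"
}}

```text
time: 9.25
tool_pos: [0.5542, 0.0749, 0.0892]
tool_rot: [2.223, 2.219, 0.001]
wrist_force: [-1.9, -0.6, 9.6]
opening: 0.0219
grip_force: 15.5
```

Contact came at the expected height. I'll ease off the load and let go.

Request:
{"name": "move_arm", "arguments": {
  "plan": "0 0 -0.8 0; 0 0 -0.8 0"
}}

```text
time: 9.5
tool_pos: [0.554, 0.0748, 0.0893]
tool_rot: [2.223, 2.219, 0.0]
wrist_force: [-0.9, -0.5, 3.6]
opening: 0.022
grip_force: 15.4
```

Request:
{"name": "move_arm", "arguments": {
  "plan": "0 0 0 0; 0 0 0 0; 0 0 0 0; 0 0 0 0; 0 0 0 0",
  "fingers": -0.1
}}

```text
time: 10.12
tool_pos: [0.5539, 0.0748, 0.0892]
tool_rot: [2.223, 2.219, -0.0]
wrist_force: [-0.3, -0.0, 0.4]
opening: 0.0414
grip_force: 0.0
```

Request:
{"name": "move_arm", "arguments": {
  "plan": "0 0 -10 0; 0 0 -30 0; 0 0 -60 0; 0 0 -100 0; 0 0 -120 0"
}}

```text
time: 10.75
tool_pos: [0.5546, 0.0754, 0.2122]
tool_rot: [2.222, 2.218, 0.004]
wrist_force: [1.1, -0.0, -0.4]
opening: 0.0418
grip_force: 0.0
```

```bash
python3 - <<'E'
from h import *
s=manip.read_state(); print(s["tool_pos"],s["opening"],s["wrist_force"])
a=manip.capture("scene"); b=manip.capture("side")
f=lambda c,y0,y1,x0,x1,k:cv2.resize(c["image"][y0:y1,x0:x1],None,fx=k,fy=k)
cv2.imwrite("pics/s4.png",np.hstack([f(a,150,300,310,440,3),f(b,150,300,310,440,3)]))
E
```

```text
[0.55464274 0.07535917 0.21219851] 0.041837918412859186 [ 1.08351203 -0.02860357 -0.42079481]
```

View pics/s4.png

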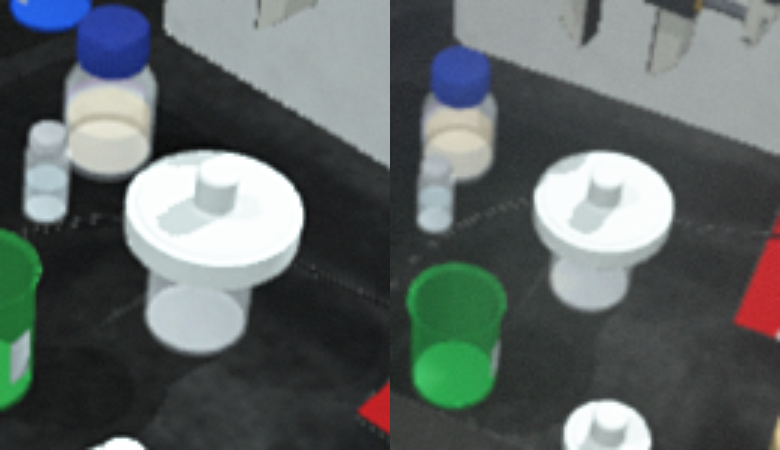

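The lid sits level and centred on the beaker (plate at about (213,217) in the left crop), the gripper is clear, and the beaker hasn't moved.

Request:
{"name": "move_arm", "arguments": {
  "plan": "0 0 0 0; 0 0 0 0; 0 0 0 0"
}}

```text
time: 11.22
tool_pos: [0.5535, 0.0747, 0.2085]
tool_rot: [-2.223, -2.219, 0.002]
wrist_force: [-0.5, 0.1, -0.7]
opening: 0.0414
grip_force: 0.0
```

```bash
python3 -c "
from cell import manip
print(manip.sign_off())"
```

```text
the job is handed in; nothing more can be done
None
```

The large lid is seated level on the clear beaker and released, the small lid was left alone, and the job was handed in at about 11 s; sign-off gave no verdict.

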